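# Open the parts case by one notch and put the fuses away

### The arm

A 6-joint arm with a two-finger parallel gripper is mounted at the origin on a cart in front of the work surface, level with it; the furniture and walls round the work are solid. World frame = base frame: x ahead of the robot, y to its left, z up, the work surface at z = 0. Lengths are in m, angles in rad, forces in N, time in s.
With the tool pointing down it reaches from about 0.3 to 0.775 m from the base axis. Payload 14.6 kg.
Tool frame: the origin (TCP) lies midway between the tips of the shut fingers; the grasp point (between the pads) lies 19 mm behind it (ctrl.pinch_z is the distance from the TCP to the grasp point, in m); z points along the fingers, y is the line along which they close (so a half turn about z gives the same grasp; the last joint's range is limited). The gripper opens to 94 mm and grips with 3 to 60 N. Pads are 16 mm wide; open, the fingers measure 119 mm over their backs; the gripper's body (75 mm by 177 mm) begins 78 mm behind the grasp point.
Start: joints at [-1.243, 0.3, 1.521, -0, 1.321, -0.067], TCP at [0.212, -0.508, 0.205] pointing down, gripper open.
Joint ranges: [-3.03, 3.03], [-0.79, 2.21], [0.23, 2.52], [-1.04, 4.18], [0, 3.07], [-2.55, 2.55]. Speed limits (rad/s): [2.22, 2.22, 2.57, 3.14, 3.14, 3.14].

### API

Orientations are given as [roll, pitch, yaw] about the fixed x, y, z axes, in that order (R = Rz(yaw) Ry(pitch) Rx(roll)).
In Python, from station import ctrl gives the robot as it stands.
- The arm moves only by the tool jog_arm, never from a script. Its argument "motion" is a list of rows, each a list of 7 numbers: the shift along the tool's x, y, z in m, then the turn, a rotation vector about the tool's x, y, z in rad, then the opening, from -1 (shut) to 1 (fully open). In form: [[tx, ty, tz, rx, ry, rz, gripper], ...]. A call has 1 to 5 rows; each row shifts and turns the commanded pose from where the row before left it, along the tool's axes as they then stand; what a row does not reach is not made up. A row lasts 1/10 s, in which the tool goes at most 50 mm and 8.59 degrees, less where a joint would pass 70% of its speed; a pose out of reach is approached as far as the arm can. A call is refused whole if a number of a shift passes 0.05 or a number of a turn 0.15, either way. A call with a gripper value outside its range is refused whole. The fingers move at their own pace and stop on an object; "squeeze" is the grip in N (left out, the last holds). Time passes only in rows, so rows that do not move let the fingers close. It gives the time, the measured TCP pose, the force, the opening and the grip force at its end, in the units of the state.
- ctrl.get_obs(): the state, without advancing time (a new reading comes with each control period).
- ctrl.camera(name): name is "side" or "top" or "wrist"; returns the picture (480x640x3 uint8, red, green, blue); there is no depth.
- ctrl.camera_model(name): a dict with "intrinsics" (3x3 intrinsics, pixels), "k1" (the pictures are not rectified: a ray, as slopes to the right and down, at radius r is drawn at 1 + k1 r^2 times it, then the intrinsics apply), "rvec" (rotation vector, rad) and "tvec" (3), from world to camera coordinates, as OpenCV has them. Camera axes: x right, y down, z forward; pixel columns grow to the right and rows downward; lengths in m; the calibration is good to about 2 mm. A picture is of the moment at which its call begins: read the wrist's pose just before it. camera_model takes no time and is no camera call; for the wrist camera it gives the pose at the moment of the call.
- ctrl.hand_in(): hands the job in; it is judged then, once.
The state is a dict: "time_s": time; "qpos": joint angles; "joint_vel": joint speeds; "tau": joint torques, N m; "ee_pos": TCP position; "eef_rot": TCP orientation; "force": force on the tool from outside, world axes, zero at the start; "moment": the same for the moment, N m; "grip_width": finger opening in m; "grip_force": force on a finger pad.
Only numpy, scipy, OpenCV 4.12 (cv2) and the standard library are available. Lean on these libraries where they do the work, as an engineer would, in place of code of your own. Each camera call takes 0.05 s, during which the arm holds its last target. There are 200 camera calls.

### The job

Press the orange latch tab on the parts case and slide the blue cover to the left until it latches in the next notch - the first one after closed - so that the right-hand compartment is uncovered. Then lay the white carton of fuses that stands near the flux tin flat, base down, on the floor of that compartment, and leave the cover latched there; do not disturb the other things on the bench.

Things in the scene. Friction and masses are not known exactly. Their poses are not given: they have to be found in the camera images.
- case: Grey parts case fixed to the bench, 170 mm (x) by 300 mm (y) by 36 mm high. Origin: centre of its underside; x points away from the robot, y to the left, the way the cover opens. An aluminium guide rail, 47 mm wide, runs along its front (-x) edge. At the right-hand (-y) end an open-topped compartment, left of it a second one, at the left end a closed deck.
- comp_floor (a point): Centre of the floor of the right-hand compartment, 4.5 mm above the bench, on the case (23.5, -100 mm from its origin). Inside, the compartment measures 113 mm (case x) by 90 mm (case y); the rim is 31.5 mm above this point; walls 5 mm.
- cover (a joint): Travel of the blue cover (195 mm along y, top 42 mm above the bench, friction 2 N) in m along case +y: 0 closed, 0.142 end. Slots of a hidden strip hold it: closed, a wide slot (play up to 18 mm); the next at about 0.095, but this differs by up to 6 mm either way from case to case and can only be felt, with 2.5 mm play either side; a third 39 mm further on, which is too far.
- latch_tab (a joint): Depression of the latch tab in m: 0 up, 0.009 fully down; a spring lifts it (5 N when up, 9.5 N fully down). Its pawl enters the slots 5 mm: with the tab over 5 mm down the cover is free. Between slots the pawl rides on the strip, which keeps the tab about 5 mm down; over a slot it springs up unless held down, and stops the cover.
- tab_top (a point): Centre of the top of the orange latch tab (40 mm in case x, 54 mm in case y), 58 mm above the bench when up; moves with cover and tab. It lies between two blue upright cheeks of the cover: inner faces 30 mm to either side (case +y and -y), 9 mm thick, 44 mm long in case x, tops 72 mm above the bench. Push on a cheek to slide the cover. Open to front and rear.
- carton_mid (a point): Centre of the white carton of fuses, 36 mm (its x) by 62 mm (its y) by 24 mm high, about 50 g, lying loose on the bench to the right of the case, beside the flux tin.
- flux_tin: Round white flux tin with a yellow lid, 57 mm across, 21 mm high; origin at the centre of its underside. Bystander.
- calliper: Calliper, 70 by 205 by 14 mm, lying behind the case; origin at the centre of its underside. Bystander.
- pliers: Flat-nose pliers with black handles, 119 by 33 by 10 mm, behind the case to the left; origin at the centre of the underside. Bystander.
- circuit_board: Small green circuit board, 40 by 57 by 11 mm, behind the case to the right; origin at the centre of the underside. Bystander.

How it is judged:
By the outcome, as a careful person would: the job done as asked, in the order asked, and still so for the second after the job is handed in, with the robot touching nothing.
It also fails if it takes over 58 s, if anything falls off the work surface, if the arm or the gripper's body presses on something with over 40 N, if the wrist force passes 120 N, or if a joint passes its speed limit or range.

## Working session

There is one attempt and no reset: what is moved stays moved. The work goes in short steps, Python scripts to look and compute and a tool call to move; the robot and the scene stay as the last step left them, time stands still between calls to the robot, and variables do not carry over. Pictures are saved under pics/ and viewed, at most 10 in all, crops included, and the job is handed in when it is done.

Besides the shell and the picture viewer there is one more tool, called after ">>>" by a JSON object that holds its "api" and its "payload", one argument or row to a line. jog_arm: Moves the arm, as the interface text tells. Its arguments: {"type":"object","properties":{"motion":{"type":"array"},"squeeze":{"type":"number"}},"required":["motion"]}

```bash
mkdir -p pics; ls
cat > h.py <<'E'
import numpy as np, cv2
from station import ctrl
def snap(n,f):
    m=ctrl.camera_model(n); im=ctrl.camera(n); cv2.imwrite('pics/'+f,im[:,:,::-1]); return im,m
def ray(m,uv):
    K=np.array(m['intrinsics']); k=m['k1']
    d=np.array([k,0,0,0],float)
    p=cv2.undistortPoints(np.array(uv,float).reshape(-1,1,2),K,d).reshape(-1,2)
    R=cv2.Rodrigues(np.array(m['rvec'],float))[0]; t=np.array(m['tvec'],float).ravel()
    return -R.T@t,(np.c_[p,np.ones(len(p))])@R
def onz(m,uv,z):
    c,d=ray(m,uv); return c+d*((z-c[2])/d[:,2])[:,None]
def proj(m,P):
    return cv2.projectPoints(np.array(P,float).reshape(-1,1,3),np.array(m['rvec'],float),np.array(m['tvec'],float),np.array(m['intrinsics']),np.array([m['k1'],0,0,0],float))[0].reshape(-1,2)
E
python3 - <<'E'
from h import *
np.set_printoptions(precision=4,suppress=True)
for n in('top','side'):
    im,m=snap(n,n+'0.png'); print(n,ray(m,[[320,240]]),m['k1'])
o=ctrl.get_obs(); print(o, ctrl.pinch_z)
E
```

```text
pics
top (array([ 0.46  , -0.0663,  0.9404]), array([[ 0.1392,  0.0074, -0.9902]])) -0.04711045571264393
side (array([-0.074 ,  0.9561,  0.7165]), array([[ 0.4642, -0.7526, -0.4671]])) -0.034575993467164966
{'time_s': 0.1, 'qpos': array([-1.2426,  0.3004,  1.5215,  0.    ,  1.3207, -0.0666]), 'joint_vel': array([-0.0019, -0.0016, -0.0021,  0.    ,  0.0012,  0.0004]), 'tau': array([  0.0001, -53.2649, -35.3288,   0.0709,   0.0235,  -0.    ]), 'ee_pos': array([ 0.2115, -0.5075,  0.205 ]), 'eef_rot': array([-3.1406, -0.0001,  0.3948]), 'force': array([0.0687, 0.3001, 0.3818]), 'moment': array([-0.0257, -0.0097,  0.0418]), 'grip_force': 0.0, 'grip_width': 0.094317599428454} 0.0188
```

View pics/top0.png

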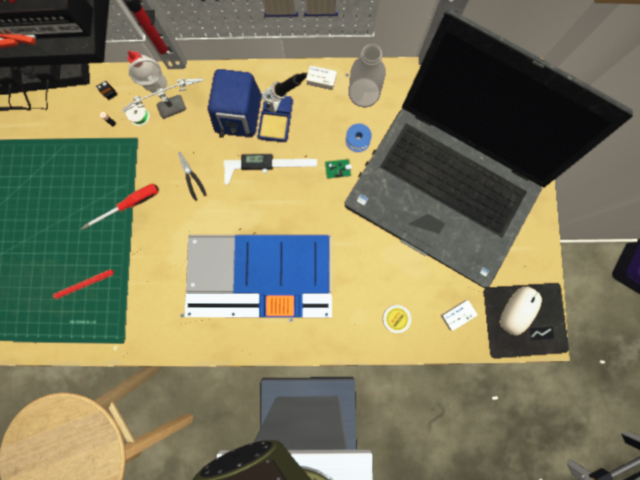

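View pics/side0.png

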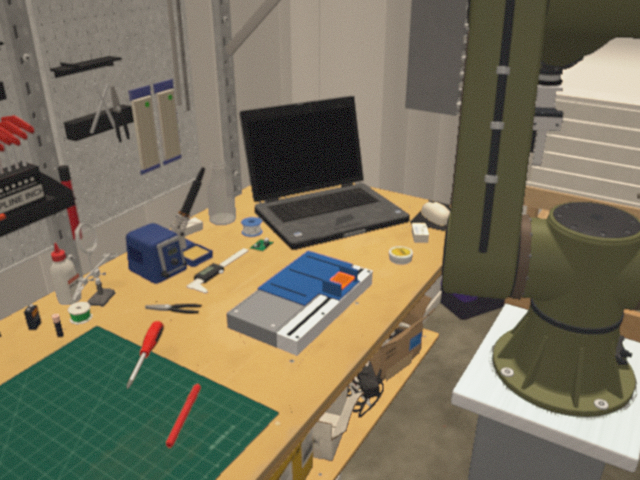

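The top view shows the case at about (187–332, 235–318), the orange tab at (279,305), the carton at (460,316) and the tin at (397,319). The side view agrees with that. Next I measure by colour mask.

Run:
```python
from h import *
np.set_printoptions(precision=4,suppress=True)
m=ctrl.camera_model('top'); im=cv2.imread('pics/top0.png'); hsv=cv2.cvtColor(im,cv2.COLOR_BGR2HSV)
def big(mask,roi):
    z=np.zeros_like(mask); x0,y0,x1,y1=roi; z[y0:y1,x0:x1]=mask[y0:y1,x0:x1]
    c=max(cv2.findContours(z,0,2)[0],key=cv2.contourArea); return c
def rect(c,z,nm):
    P=onz(m,c.reshape(-1,2),z)[:,:2]
    r=cv2.minAreaRect((P*1000).astype(np.float32)); print(nm,r,cv2.boundingRect(c)); return r
rect(big(cv2.inRange(hsv,(5,150,150),(17,255,255)),(260,285,300,325)),.058,'tab')
rect(big(cv2.inRange(hsv,(100,120,60),(125,255,255)),(180,225,340,325)),.042,'cover')
rect(big(cv2.inRange(hsv,(0,0,150),(179,60,255)),(430,290,482,340)),.024,'carton')
rect(big(cv2.inRange(hsv,(0,0,150),(179,60,255)),(375,295,420,340)),.018,'tin')
rect(big(cv2.inRange(hsv,(0,0,90),(179,70,255)),(180,229,234,326)),.036,'case left')
g=big(cv2.inRange(hsv,(0,0,150),(179,60,255)),(180,285,340,325));rect(g,.036,'rail')
print(onz(m,[[187,235],[187,317],[332,317],[329,235]],.036))
cv2.imwrite('pics/crop.png',np.hstack([cv2.resize(im[225:330,175:345],None,fx=3,fy=3,interpolation=2),cv2.resize(im[285:350,425:485],(290,315),interpolation=2)]))
```

```text
tab ((454.35931396484375, 23.08642578125), (51.79483413696289, 35.51170349121094), 89.5056381225586) (266, 296, 27, 19)
cover ((513.7783813476562, 21.219314575195312), (192.8982696533203, 163.4787139892578), 89.34707641601562) (234, 236, 95, 81)
carton ((429.6298828125, -345.66583251953125), (38.71718215942383, 65.3690185546875), 29.83196258544922) (443, 300, 34, 30)
tin ((423.81573486328125, -216.17974853515625), (56.05902862548828, 55.442405700683594), 88.40093231201172) (383, 305, 28, 28)
case left ((515.7644653320312, 172.37625122070312), (107.1909408569336, 169.4903106689453), 89.67013549804688) (181, 235, 53, 83)
rail ((463.3835754394531, 145.0253143310547), (162.3739013671875, 65.00166320800781), 89.53942108154297) (181, 285, 80, 33)
[[ 0.6008  0.219   0.036 ]
 [ 0.4313  0.2138  0.036 ]
 [ 0.429  -0.0823  0.036 ]
 [ 0.5974 -0.0784  0.036 ]]
```

View pics/crop.png

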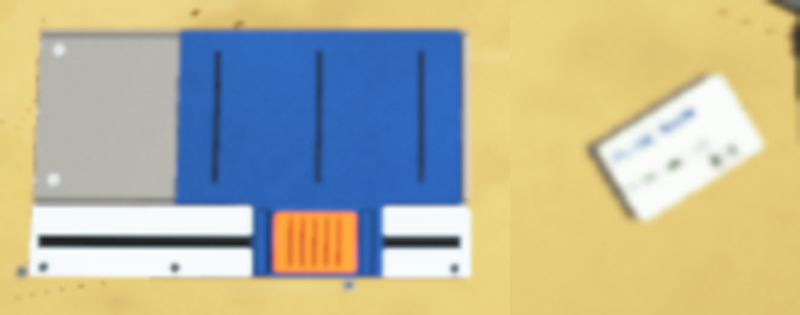

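>>> {"api": "jog_arm", "payload": {
  "motion": [
    [0,0,0,0,0,-0.147,-1],
    [0,0,0,0,0,-0.147,-1],
    [0,0,0,0,0,-0.147,-1],
    [0,0,0,0,0,-0.147,-1]
  ],
  "squeeze": 10
}}

```text
time_s: 0.5
ee_pos: [0.2115, -0.5075, 0.2051]
eef_rot: [-3.141, -0.0, 0.989]
force: [-0.3, -0.6, -0.6]
grip_width: 0.0652
grip_force: 0.0
```

>>> {"api": "jog_arm", "payload": {
  "motion": [
    [0,0,0,0,0,-0.147,-1],
    [0,0,0,0,0,-0.147,-1],
    [0,0,0,0,0,-0.147,-1],
    [0,0,0,0,0,-0.147,-1]
  ]
}}

```text
time_s: 0.9
ee_pos: [0.2115, -0.5075, 0.2051]
eef_rot: [-3.141, -0.001, 1.577]
force: [0.2, 0.1, 0.2]
grip_width: 0.0335
grip_force: 0.0
```

>>> {"api": "jog_arm", "payload": {
  "motion": [
    [0.035,0.016,0.006,0,0,0,-1],
    [0.035,0.016,0.006,0,0,0,-1],
    [0.035,0.016,0.006,0,0,0,-1],
    [0.035,0.016,0.006,0,0,0,-1],
    [0.035,0.016,0.006,0,0,0,-1]
  ]
}}

```text
time_s: 1.4
ee_pos: [0.2918, -0.3311, 0.175]
eef_rot: [-3.141, -0.0, 1.57]
force: [1.6, 0.3, 0.2]
grip_width: 0.0003
grip_force: 0.0
```

>>> {"api": "jog_arm", "payload": {
  "motion": [
    [0.035,0.016,0.006,0,0,0,-1],
    [0.035,0.016,0.006,0,0,0,-1],
    [0.035,0.016,0.006,0,0,0,-1],
    [0.035,0.016,0.006,0,0,0,-1],
    [0.035,0.016,0.006,0,0,0,-1]
  ]
}}

```text
time_s: 1.9
ee_pos: [0.3718, -0.1561, 0.1452]
eef_rot: [-3.142, 0.0, 1.571]
force: [0.6, -0.2, -0.5]
grip_width: 0.0004
grip_force: 0.0
```

>>> {"api": "jog_arm", "payload": {
  "motion": [
    [0.035,0.016,0.006,0,0,0,-1],
    [0.035,0.016,0.006,0,0,0,-1],
    [0.035,0.016,0.006,0,0,0,-1],
    [0.035,0.016,0.006,0,0,0,-1],
    [0.035,0.016,0.006,0,0,0,-1]
  ]
}}

```text
time_s: 2.4
ee_pos: [0.4518, 0.0189, 0.1151]
eef_rot: [-3.141, 0.0, 1.571]
force: [-0.0, -0.6, 0.2]
grip_width: -0.0
grip_force: 0.0
```

Run:
```python
from h import *
np.set_printoptions(precision=4,suppress=True)
im,m=snap('wrist','w1.png'); 
print(proj(m,[[.4545,.0231,.058],[.4518,.0189,.0]]))
hsv=cv2.cvtColor(im,cv2.COLOR_RGB2HSV); k=cv2.inRange(hsv,(5,150,120),(17,255,255))
cs=cv2.findContours(k,0,2)[0]; c=max(cs,key=cv2.contourArea)
r=cv2.minAreaRect((onz(m,c.reshape(-1,2),.058)[:,:2]*1000).astype(np.float32)); print('wrist tab',r)
```

```text
[[316.1957 246.5506]
 [312.     231.2049]]
wrist tab ((452.3388671875, 23.39126205444336), (52.70112609863281, 38.98782730102539), 89.32747650146484)
```

View pics/w1.png

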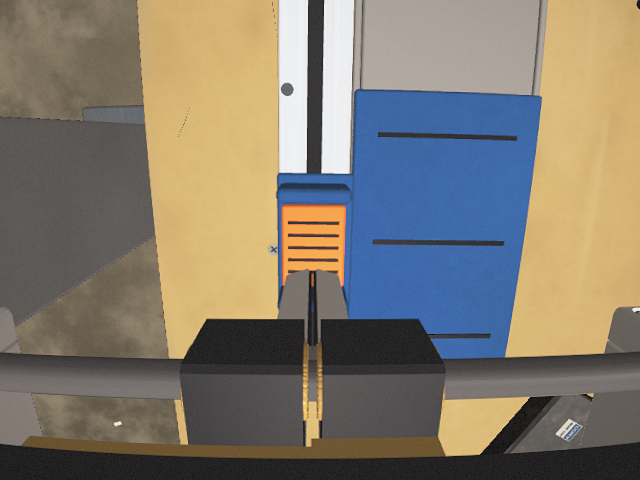

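The wrist view shows the tab at (315,245) between the cheeks and just ahead of the closed fingers. That agrees with the top view: about (0.453, 0.023). Next I descend and press.

>>> {"api": "jog_arm", "payload": {
  "motion": [
    [0.006,0.001,0.015,0,0,0,-1],
    [0.006,0,0.015,0,0,0,-1],
    [0,0,0.015,0,0,0,-1],
    [0,0,0.008,0,0,0,-1],
    [0,0,0,0,0,0,-1]
  ]
}}

```text
time_s: 2.95
ee_pos: [0.452, 0.0292, 0.0616]
eef_rot: [-3.14, -0.0, 1.571]
force: [0.6, 0.0, 1.0]
grip_width: 0.0004
grip_force: 0.0
```

>>> {"api": "jog_arm", "payload": {
  "motion": [
    [0,0,0.003,0,0,0,-1],
    [0,0,0.003,0,0,0,-1],
    [0,0,0.003,0,0,0,-1],
    [0,0,0,0,0,0,-1]
  ]
}}

```text
time_s: 3.35
ee_pos: [0.4529, 0.0292, 0.0539]
eef_rot: [3.141, 0.0, 1.571]
force: [-1.9, -0.4, 6.6]
grip_width: 0.0003
grip_force: 3.3
```

>>> {"api": "jog_arm", "payload": {
  "motion": [
    [0,0,0.002,0,0,0,-1],
    [0,0,0.002,0,0,0,-1],
    [0.004,0,0,0,0,0,-1],
    [0.004,0,0,0,0,0,-1],
    [0.004,0,0,0,0,0,-1]
  ]
}}

```text
time_s: 3.85
ee_pos: [0.453, 0.0412, 0.0502]
eef_rot: [3.14, 0.0, 1.571]
force: [-1.8, -2.6, 8.9]
grip_width: 0.0004
grip_force: 4.1
```

>>> {"api": "jog_arm", "payload": {
  "motion": [
    [0.005,0,0,0,0,0,-1],
    [0.005,0,0,0,0,0,-1],
    [0.005,0,0,0,0,0,-1],
    [0.005,0,0,0,0,0,-1],
    [0.005,0,0,0,0,0,-1]
  ]
}}

```text
time_s: 4.35
ee_pos: [0.4533, 0.0663, 0.0504]
eef_rot: [3.14, 0.0, 1.571]
force: [0.0, -2.0, 8.2]
grip_width: 0.0004
grip_force: 4.1
```

>>> {"api": "jog_arm", "payload": {
  "motion": [
    [0.005,0,0,0,0,0,-1],
    [0.005,0,0,0,0,0,-1],
    [0.005,0,0,0,0,0,-1],
    [0,0,0,0,0,0,-1]
  ]
}}

```text
time_s: 4.75
ee_pos: [0.4535, 0.0817, 0.0504]
eef_rot: [3.139, -0.0, 1.571]
force: [-0.4, 2.7, 8.1]
grip_width: 0.0003
grip_force: 4.2
```

>>> {"api": "jog_arm", "payload": {
  "motion": [
    [0,0,-0.006,0,0,0,-1],
    [0,0,-0.005,0,0,0,-1],
    [0,0,0,0,0,0,-1]
  ]
}}

```text
time_s: 5.05
ee_pos: [0.4528, 0.0813, 0.0611]
eef_rot: [3.141, -0.0, 1.571]
force: [1.0, 0.1, 0.2]
grip_width: 0.0003
grip_force: 0.0
```

Run:
```python
from h import *
np.set_printoptions(precision=4,suppress=True)
im,m=snap('wrist','w2.png'); print(ctrl.get_obs()['ee_pos'])
hsv=cv2.cvtColor(im,cv2.COLOR_RGB2HSV)
k=cv2.inRange(hsv,(5,150,120),(17,255,255))
c=max(cv2.findContours(k,0,2)[0],key=cv2.contourArea)
for z in(.053,.058): print('tab',cv2.minAreaRect((onz(m,c.reshape(-1,2),z)[:,:2]*1000).astype(np.float32)))
k=cv2.inRange(hsv,(100,120,60),(125,255,255))
c=max(cv2.findContours(k,0,2)[0],key=cv2.contourArea); P=onz(m,c.reshape(-1,2),.042); print('cover y max beyond rail',P[(P[:,0]>.5)&(P[:,0]<.58)][:,1].max())
```

```text
[0.4526 0.0813 0.0607]
tab ((453.0540466308594, 80.57859802246094), (39.1881103515625, 40.30252456665039), 0.021779559552669525)
tab ((453.04937744140625, 82.50908660888672), (38.13956069946289, 39.224178314208984), 0.021782418712973595)
cover y max beyond rail 0.1714522189373961
```

View pics/w2.png

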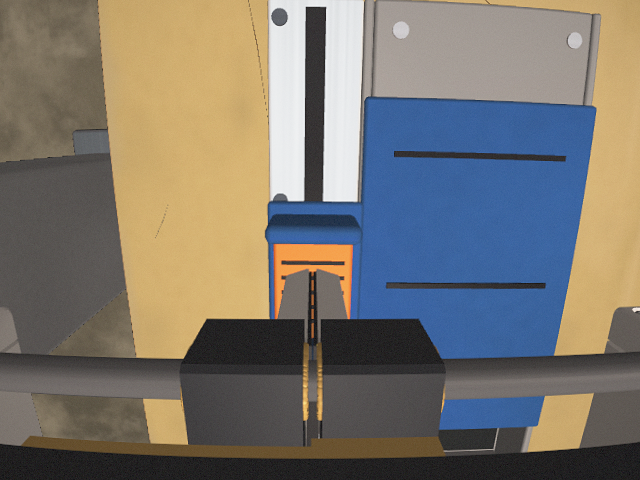

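>>> {"api": "jog_arm", "payload": {
  "motion": [
    [0.006,0,0,0,0,0,-1],
    [0.006,0,0,0,0,0,-1],
    [0.004,0,0,0,0,0,-1],
    [0.004,0,0,0,0,0,-1],
    [0.004,0,0,0,0,0,-1]
  ]
}}

```text
time_s: 5.6
ee_pos: [0.4525, 0.1052, 0.0602]
eef_rot: [-3.141, 0.001, 1.571]
force: [0.9, -6.1, -0.8]
grip_width: 0.0004
grip_force: 3.2
```

>>> {"api": "jog_arm", "payload": {
  "motion": [
    [0.003,0,0,0,0,0,-1],
    [0.003,0,0,0,0,0,-1],
    [0.003,0,0,0,0,0,-1],
    [0.003,0,0,0,0,0,-1],
    [0.003,0,0,0,0,0,-1]
  ]
}}

```text
time_s: 6.1
ee_pos: [0.4526, 0.1202, 0.0603]
eef_rot: [3.141, 0.001, 1.571]
force: [2.6, -6.4, -1.7]
grip_width: 0.0002
grip_force: 3.2
```

>>> {"api": "jog_arm", "payload": {
  "motion": [
    [0.002,0,0,0,0,0,-1],
    [0.002,0,0,0,0,0,-1],
    [0.002,0,0,0,0,0,-1],
    [0.002,0,0,0,0,0,-1],
    [0,0,0,0,0,0,-1]
  ]
}}

```text
time_s: 6.6
ee_pos: [0.4524, 0.1287, 0.0604]
eef_rot: [-3.141, -0.0, 1.571]
force: [0.1, -0.6, 0.1]
grip_width: 0.0006
grip_force: 0.0
```

>>> {"api": "jog_arm", "payload": {
  "motion": [
    [0.002,0,0,0,0,0,-1],
    [0.002,0,0,0,0,0,-1],
    [0,0,0,0,0,0,-1]
  ]
}}

```text
time_s: 6.9
ee_pos: [0.4524, 0.131, 0.0604]
eef_rot: [-3.141, 0.003, 1.571]
force: [0.8, -16.3, 2.3]
grip_width: 0.0008
grip_force: 8.0
```

>>> {"api": "jog_arm", "payload": {
  "motion": [
    [0.001,0,0,0,0,0,-1],
    [0,0,0,0,0,0,-1]
  ]
}}

```text
time_s: 7.1
ee_pos: [0.4524, 0.1313, 0.0604]
eef_rot: [-3.141, 0.004, 1.571]
force: [0.2, -21.8, 2.9]
grip_width: 0.0006
grip_force: 11.1
```

>>> {"api": "jog_arm", "payload": {
  "motion": [
    [-0.005,0,0,0,0,0,-1],
    [-0.005,0,0,0,0,0,-1],
    [0,0,-0.03,0,0,0,-1],
    [0,0,-0.04,0,0,0,-1],
    [-0.03,0.01,-0.04,0,0,0,0.6]
  ]
}}

```text
time_s: 7.6
ee_pos: [0.4616, 0.0953, 0.171]
eef_rot: [-3.141, -0.001, 1.574]
force: [1.3, 0.3, -0.5]
grip_width: 0.0054
grip_force: 0.0
```

>>> {"api": "jog_arm", "payload": {
  "motion": [
    [-0.04,0,-0.02,0,0,0,0.6],
    [-0.04,0,-0.02,0,0,0,0.6],
    [-0.04,0,-0.02,0,0,0,0.6],
    [-0.04,0,0,0,0,0,0.6],
    [-0.04,0,0,0,0,0,0.6]
  ]
}}

```text
time_s: 8.1
ee_pos: [0.4623, -0.1076, 0.2304]
eef_rot: [3.14, -0.0, 1.571]
force: [-0.0, 0.3, -0.4]
grip_width: 0.0452
grip_force: 0.0
```

>>> {"api": "jog_arm", "payload": {
  "motion": [
    [-0.04,0,0,0,0,0,0.6],
    [-0.03,0,0,0,0,0,0.6],
    [0,0,0,0,0,0,0.6]
  ]
}}

```text
time_s: 8.4
ee_pos: [0.462, -0.1787, 0.2294]
eef_rot: [-3.141, -0.0, 1.568]
force: [0.1, 1.1, 0.9]
grip_width: 0.069
grip_force: 0.0
```

Run:
```python
from h import *
np.set_printoptions(precision=4,suppress=True)
print(ctrl.get_obs()['ee_pos'])
im,m=snap('wrist','w3.png'); im2,m2=snap('top','top3.png')
a=cv2.resize(im,(400,300),interpolation=3); b=cv2.resize(im2[220:330,170:350],(400,300)); 
cv2.imwrite('pics/c3.png',np.hstack([a,b])[:,:,::-1])
```

```text
[ 0.462  -0.1787  0.2294]
```

View pics/c3.png

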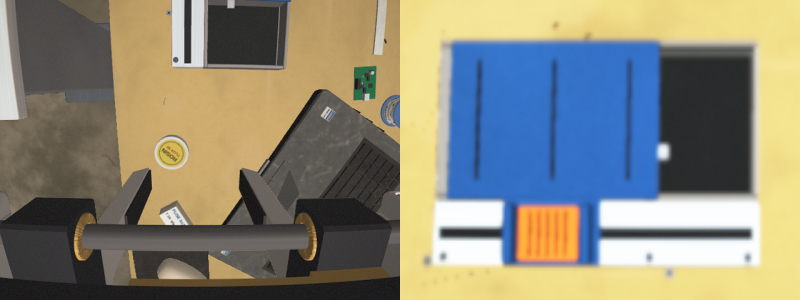

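Left half: the wrist view shows the opened compartment at (245,35), the tin at (171,152) and the carton at (175,215). Right half: the top view shows the cover slid left and the compartment clear, apart from a small white square at the cover's edge. I'll measure these.

Run:
```python
from h import *
np.set_printoptions(precision=4,suppress=True)
m=ctrl.camera_model('top'); im=cv2.imread('pics/top3.png'); hsv=cv2.cvtColor(im,cv2.COLOR_BGR2HSV)
def rect(mask,roi,z,nm):
    q=np.zeros_like(mask); x0,y0,x1,y1=roi; q[y0:y1,x0:x1]=mask[y0:y1,x0:x1]
    c=max(cv2.findContours(q,0,2)[0],key=cv2.contourArea)
    P=(onz(m,c.reshape(-1,2),z)[:,:2]*1000).astype(np.float32); print(nm,cv2.minAreaRect(P),P.min(0),P.max(0))
rect(cv2.inRange(hsv,(5,150,150),(17,255,255)),(200,285,300,325),.058,'tab')
rect(cv2.inRange(hsv,(100,120,60),(125,255,255)),(180,225,340,325),.042,'cover')
k=cv2.inRange(hsv,(0,0,0),(179,255,70))
rect(k,(285,230,340,292),.0045,'floor@floor');rect(k,(285,230,340,292),.036,'floor@rim')
w=cv2.inRange(hsv,(0,0,120),(179,90,255))
rect(w,(285,268,297,284),.030,'white')
rect(cv2.inRange(hsv,(0,0,150),(179,60,255)),(430,290,482,340),.024,'carton')
# wrist carton crop
cv2.imwrite('pics/c4.png',np.hstack([cv2.resize(im[230:300,280:345],None,fx=6,fy=6),cv2.resize(cv2.imread('pics/w3.png')[0:140,320:480],None,fx=2.2,fy=3)]))
```

```text
tab ((455.0728454589844, 109.17096710205078), (52.803829193115234, 35.594078063964844), 89.59720611572266) [437.0906  82.8948] [473.0412 135.4611]
cover ((514.7197265625, 106.95694732666016), (195.8233642578125, 163.5549774169922), 89.34375762939453) [432.537    8.5912] [597.5953 205.2278]
floor@floor ((538.3136596679688, -30.11834716796875), (82.8908462524414, 102.77425384521484), 89.31838989257812) [486.5802 -72.1721] [590.1236  11.7114]
floor@rim ((535.6780395507812, -31.335708618164062), (80.10091400146484, 99.31509399414062), 89.31838989257812) [485.6858 -71.9741] [585.7441   9.0861]
white ((515.5055541992188, 7.513797283172607), (8.296409606933594, 12.451870918273926), 89.94937133789062) [509.2779   3.362 ] [521.7334  11.6583]Traceback (most recent call last):
  File "<stdin>", line 14, in <module>
  File "<stdin>", line 6, in rect
ValueError: max() iterable argument is empty
```

Run:
```python
from h import *
im=cv2.imread('pics/top3.png')
cv2.imwrite('pics/c4.png',np.hstack([cv2.resize(im[230:300,280:345],(390,420)),cv2.resize(cv2.imread('pics/w3.png')[0:140,320:480],(400,420))]))
```

```text
(no output)
```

View pics/c4.png

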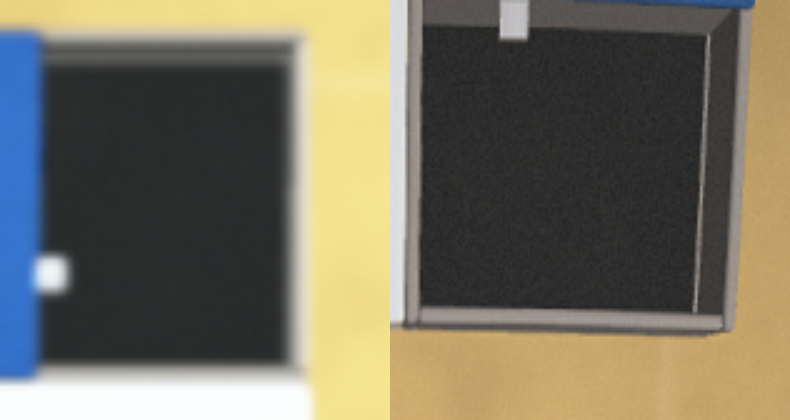

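>>> {"api": "jog_arm", "payload": {
  "motion": [
    [-0.04,-0.006,0,0,0,0,0.6],
    [-0.04,-0.006,0,0,0,0,0.6],
    [-0.03,-0.005,0,0,0,0,0.6],
    [0,0,0,0,0,0,0.6]
  ]
}}

```text
time_s: 8.9
ee_pos: [0.445, -0.2875, 0.2294]
eef_rot: [-3.141, -0.0, 1.569]
force: [-0.1, -0.1, 0.3]
grip_width: 0.0749
grip_force: 0.0
```

>>> {"api": "jog_arm", "payload": {
  "motion": [
    [0,0,0,0,0,-0.13,0.6],
    [0,0,0,0,0,-0.13,0.6],
    [0,0,0,0,0,-0.13,0.6],
    [0,0,0,0,0,-0.13,0.6],
    [0,0,0,0,0,0,0.6]
  ]
}}

```text
time_s: 9.4
ee_pos: [0.4459, -0.2846, 0.2298]
eef_rot: [3.141, -0.0, 2.095]
force: [-0.3, 0.5, 0.2]
grip_width: 0.0749
grip_force: 0.0
```

Run:
```python
from h import *
np.set_printoptions(precision=4,suppress=True)
o=ctrl.get_obs();print(o['ee_pos'],o['eef_rot'],o['qpos'])
im,m=snap('wrist','w5.png'); print(proj(m,[[.4296,-.3457,.024]]))
im2,m2=snap('side','side5.png'); 
hsv=cv2.cvtColor(im,cv2.COLOR_RGB2HSV)
u=proj(m,[[.4296,-.3457,.024]])[0].astype(int)
k=cv2.inRange(hsv,(0,0,150),(179,70,255)); 
for c in cv2.findContours(k,0,2)[0]:
    if cv2.contourArea(c)>400: print(cv2.boundingRect(c),cv2.minAreaRect((onz(m,c.reshape(-1,2),.024)[:,:2]*1000).astype(np.float32)))
```

```text
[ 0.4459 -0.2846  0.2298] [ 3.1413 -0.0001  2.0946] [-0.6375  0.2344  1.5466  0.0003  1.3605 -1.1613]
[[268.7685 252.6741]]
(212, 328, 35, 32) ((448.0098876953125, -464.4291076660156), (35.195560455322266, 41.798492431640625), 4.5658416748046875)
(249, 223, 37, 58) ((427.921630859375, -345.92694091796875), (35.93878936767578, 61.25700378417969), 30.058639526367188)
(297, 107, 59, 60) ((421.78143310546875, -216.32846069335938), (55.82933044433594, 55.498924255371094), 30.159526824951172)
(404, 0, 71, 44) ((452.3141784667969, -63.75511169433594), (48.92866516113281, 47.74266052246094), 89.51055908203125)
```

View pics/w5.png

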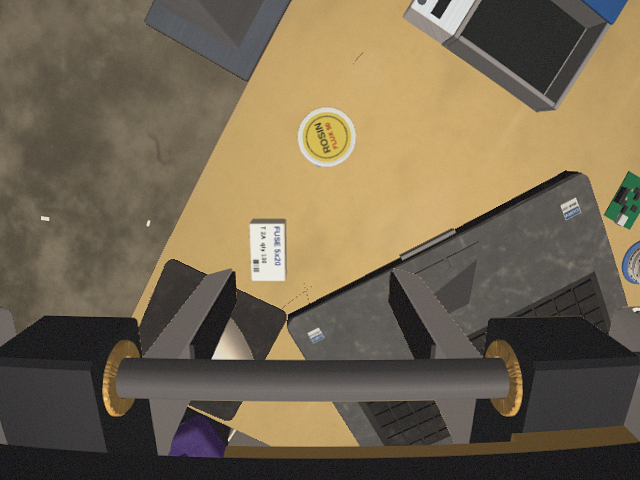

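The wrist view shows the fuse carton at (268,250), measured 36×61 mm and aligned with the fingers, with the mouse pad and laptop clear of the finger path. The white square on the divider looks like a tag, so I'll place the carton right of it.

>>> {"api": "jog_arm", "payload": {
  "motion": [
    [-0.015,-0.016,0.04,0,0,0,0.3],
    [-0.015,-0.016,0.04,0,0,0,0.3],
    [-0.014,-0.014,0.04,0,0,0,0.3],
    [0,0,0.03,0,0,0,0.3],
    [0,0,0.02,0,0,0,0.3]
  ]
}}

```text
time_s: 10.0
ee_pos: [0.4266, -0.3465, 0.0573]
eef_rot: [-3.141, -0.003, 2.087]
force: [-0.4, 0.3, 0.3]
grip_width: 0.061
grip_force: 0.0
```

>>> {"api": "jog_arm", "payload": {
  "motion": [
    [0,0,0.02,0,0,0,0.3],
    [0,0,0.02,0,0,0,0.3],
    [0,0,0.01,0,0,0,0.3],
    [0,0,0,0,0,0,0.3]
  ]
}}

```text
time_s: 10.4
ee_pos: [0.427, -0.3464, 0.0087]
eef_rot: [-3.141, -0.002, 2.089]
force: [-0.6, 0.2, -0.0]
grip_width: 0.0608
grip_force: 0.0
```

>>> {"api": "jog_arm", "payload": {
  "motion": [
    [0,0,0.003,0,0,0,0.3],
    [0,0,0,0,0,0,-0.4],
    [0,0,0,0,0,0,-0.4],
    [0,0,0,0,0,0,-0.4],
    [0,0,0,0,0,0,-0.4]
  ],
  "squeeze": 8
}}

```text
time_s: 10.9
ee_pos: [0.4275, -0.3473, 0.0071]
eef_rot: [3.141, 0.001, 2.091]
force: [0.3, 0.5, 2.6]
grip_width: 0.0363
grip_force: 8.0
```

>>> {"api": "jog_arm", "payload": {
  "motion": [
    [0,0,0,0,0,0,-0.4],
    [0,0,0,0,0,0,-0.4]
  ]
}}

```text
time_s: 11.1
ee_pos: [0.4274, -0.3473, 0.0071]
eef_rot: [3.141, 0.001, 2.091]
force: [-0.3, 1.4, 5.2]
grip_width: 0.036
grip_force: 8.0
```

>>> {"api": "jog_arm", "payload": {
  "motion": [
    [0,0,-0.01,0,0,0,-0.4],
    [0,0,-0.02,0,0,0,-0.4],
    [0,0,-0.03,0,0,0,-0.4],
    [0,0,-0.03,0,0,0,-0.4],
    [0,0,-0.03,0,0,0,-0.4]
  ]
}}

```text
time_s: 11.6
ee_pos: [0.4271, -0.347, 0.1283]
eef_rot: [-3.142, -0.0, 2.091]
force: [0.9, 0.2, -0.7]
grip_width: 0.036
grip_force: 8.0
```

>>> {"api": "jog_arm", "payload": {
  "motion": [
    [0,0,0,0,0,0.133,-0.4],
    [0,0,0,0,0,0.133,-0.4],
    [0,0,0,0,0,0.133,-0.4],
    [0,0,0,0,0,0.133,-0.4],
    [0,0,0,0,0,0,-0.4]
  ]
}}

```text
time_s: 12.1
ee_pos: [0.4272, -0.3471, 0.1271]
eef_rot: [3.142, 0.0, 1.557]
force: [0.9, 0.4, -1.1]
grip_width: 0.0361
grip_force: 8.0
```

>>> {"api": "jog_arm", "payload": {
  "motion": [
    [0.03,0.011,0,0,0,0,-0.4],
    [0.035,0.011,0,0,0,0,-0.4],
    [0.035,0.011,0,0,0,0,-0.4],
    [0.035,0.011,0,0,0,0,-0.4],
    [0.035,0.011,0,0,0,0,-0.4]
  ]
}}

```text
time_s: 12.6
ee_pos: [0.4845, -0.1764, 0.1271]
eef_rot: [3.141, 0.0, 1.563]
force: [0.8, -0.0, -0.3]
grip_width: 0.036
grip_force: 8.0
```

>>> {"api": "jog_arm", "payload": {
  "motion": [
    [0.035,0.011,0,0,0,0,-0.4],
    [0.035,0.011,0,0,0,0,-0.4],
    [0.035,0.011,0,0,0,0,-0.4],
    [0.03,0.011,0,0,0,0,-0.4],
    [0,0,0,0,0,0,-0.4]
  ]
}}

```text
time_s: 13.1
ee_pos: [0.5306, -0.0404, 0.1269]
eef_rot: [3.141, -0.0, 1.566]
force: [-1.1, 0.3, -0.5]
grip_width: 0.0357
grip_force: 8.0
```

Run:
```python
from h import *
np.set_printoptions(precision=4,suppress=True)
o=ctrl.get_obs();print(o['ee_pos'],o['eef_rot'],o['qpos'],o['grip_width'])
im,m=snap('wrist','w6.png'); s,ms=snap('side','s6.png')
cv2.imwrite('pics/c6.png',np.hstack([cv2.resize(im,(400,300)),cv2.resize(s[200:380,200:440],(400,300))])[:,:,::-1])
```

```text
[ 0.5306 -0.0404  0.1269] [ 3.1413 -0.0004  1.5665] [-0.1451  0.3391  1.6616  0.0004  1.1406 -0.1409] 0.035659493432324336
```

View pics/c6.png

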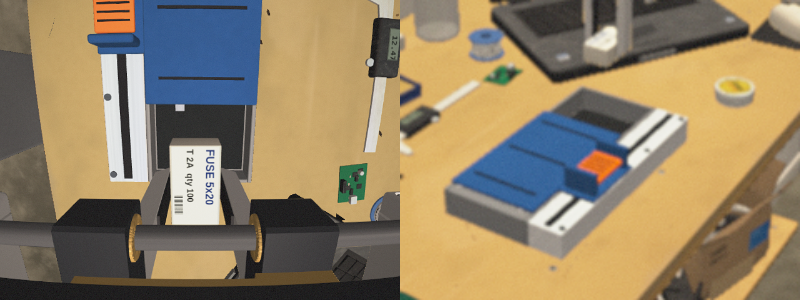

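The wrist view shows the carton gripped level, with the compartment ahead at (215,140) of the left half. The side view shows the cover still latched and the tin untouched.

>>> {"api": "jog_arm", "payload": {
  "motion": [
    [0.006,0.007,0,0,0,0.008,-0.4],
    [0,0,0.03,0,0,0,-0.4],
    [0,0,0.03,0,0,0,-0.4],
    [0,0,0,0,0,0,-0.4]
  ]
}}

```text
time_s: 13.6
ee_pos: [0.5352, -0.0379, 0.0635]
eef_rot: [-3.136, -0.001, 1.55]
force: [0.5, 0.4, -0.6]
grip_width: 0.0358
grip_force: 8.0
```

>>> {"api": "jog_arm", "payload": {
  "motion": [
    [0,0,0.012,0,0,0,-0.4],
    [0,0,0.012,0,0,0,-0.4],
    [0,0,0.012,0,0,0,-0.4],
    [0,0,0.01,0,0,0,-0.4],
    [0,0,0,0,0,0,-0.4]
  ]
}}

```text
time_s: 14.1
ee_pos: [0.5363, -0.0374, 0.0193]
eef_rot: [-3.14, -0.0, 1.551]
force: [-1.0, 0.4, -0.6]
grip_width: 0.0355
grip_force: 8.0
```

>>> {"api": "jog_arm", "payload": {
  "motion": [
    [0.004,0.001,0,0,0,-0.008,-0.4],
    [0,0,0.004,0,0,0,-0.4],
    [0,0,0.003,0,0,0,-0.4],
    [0,0,0,0,0,0,-0.4]
  ]
}}

```text
time_s: 14.5
ee_pos: [0.5379, -0.0334, 0.0134]
eef_rot: [-3.141, -0.0, 1.559]
force: [0.1, 0.1, -0.3]
grip_width: 0.0358
grip_force: 8.0
```

>>> {"api": "jog_arm", "payload": {
  "motion": [
    [0,0,0.001,0,0,0,-0.4],
    [0,0,0.001,0,0,0,-0.4],
    [0,0,0,0,0,0,-0.4]
  ]
}}

```text
time_s: 14.8
ee_pos: [0.5381, -0.0335, 0.0116]
eef_rot: [-3.142, -0.0, 1.559]
force: [-0.1, 0.4, -0.5]
grip_width: 0.0358
grip_force: 8.0
```

>>> {"api": "jog_arm", "payload": {
  "motion": [
    [0,0,0.001,0,0,0,-0.4],
    [0,0,0,0,0,0,-0.4]
  ]
}}

```text
time_s: 15.0
ee_pos: [0.5382, -0.0335, 0.0109]
eef_rot: [3.141, 0.0, 1.559]
force: [-1.2, 0.2, 2.6]
grip_width: 0.0361
grip_force: 8.0
```

Contact with the floor, so I release.

>>> {"api": "jog_arm", "payload": {
  "motion": [
    [0,0,0,0,0,0,0.1],
    [0,0,0,0,0,0,0.1],
    [0,0,0,0,0,0,0.1],
    [0,0,0,0,0,0,0.1]
  ]
}}

```text
time_s: 15.4
ee_pos: [0.5381, -0.0335, 0.0106]
eef_rot: [-3.142, -0.0, 1.559]
force: [1.4, -0.5, -0.3]
grip_width: 0.0515
grip_force: 0.0
```

>>> {"api": "jog_arm", "payload": {
  "motion": [
    [0,0,-0.01,0,0,0,0.1],
    [0,0,-0.02,0,0,0,0.1],
    [0,0,-0.04,0,0,0,0.1],
    [0,0,-0.04,0,0,0,0.1],
    [0,0,-0.04,0,0,0,0.1]
  ]
}}

```text
time_s: 15.9
ee_pos: [0.5378, -0.0334, 0.1631]
eef_rot: [3.141, 0.0, 1.559]
force: [0.2, -0.8, -0.2]
grip_width: 0.0515
grip_force: 0.0
```

>>> {"api": "jog_arm", "payload": {
  "motion": [
    [-0.03,-0.01,-0.01,0,0,0,0.1],
    [-0.04,-0.01,-0.01,0,0,0,0.1],
    [-0.04,-0.01,0,0,0,0,0.1],
    [-0.04,-0.01,0,0,0,0,0.1],
    [0,0,0,0,0,0,0.1]
  ]
}}

```text
time_s: 16.4
ee_pos: [0.4951, -0.1865, 0.1815]
eef_rot: [3.141, 0.001, 1.555]
force: [-0.4, 1.4, -0.2]
grip_width: 0.0517
grip_force: 0.0
```

Run:
```python
from h import *
np.set_printoptions(precision=4,suppress=True)
im,m=snap('wrist','w7.png'); s,ms=snap('top','t7.png')
cv2.imwrite('pics/c7.png',np.hstack([cv2.resize(im,(400,300)),cv2.resize(s[220:340,180:340],(400,300))])[:,:,::-1])
hsv=cv2.cvtColor(s,cv2.COLOR_RGB2HSV)
def big(k,roi,z):
    q=np.zeros_like(k); a,b,c,d=roi; q[b:d,a:c]=k[b:d,a:c]; c=max(cv2.findContours(q,0,2)[0],key=cv2.contourArea)
    return cv2.minAreaRect((onz(ms,c.reshape(-1,2),z)[:,:2]*1000).astype(np.float32))
print('tab',big(cv2.inRange(hsv,(5,150,150),(17,255,255)),(200,285,300,325),.058))
print('carton',big(cv2.inRange(hsv,(0,0,150),(179,70,255)),(285,245,325,286),.0285))
```

```text
tab ((455.0728454589844, 109.17096710205078), (52.803829193115234, 35.594078063964844), 89.59720611572266)
carton ((539.1124267578125, -33.927330017089844), (62.6007080078125, 35.46738815307617), 89.39482116699219)
```

View pics/c7.png

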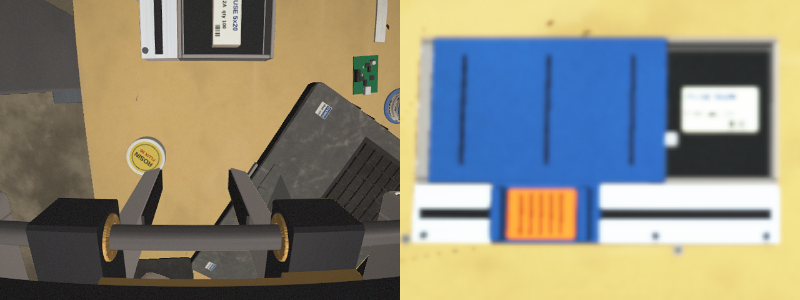

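The views show the carton flat in the compartment, 62×35 mm at (0.539, −0.034). The tab and cover haven't moved since latching, and the gripper is clear.

```bash
python3 -c "
from station import ctrl
print(ctrl.hand_in())"
```

```text
the job is handed in; nothing more can be done
None
```

I latched the cover in the first notch after closed, laid the fuse carton flat, base down, on the right-hand compartment floor, and handed the job in at about 16.5 s of the 58 s allowed; the final pictures showed nothing else disturbed.

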